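Screw down the loose wing nut of a canner

ROBOT

A 6-joint arm with a two-finger parallel gripper is mounted at the origin on a cart in front of the work surface, level with it; the furniture and walls round the work are solid. World frame = base frame: x ahead of the robot, y to its left, z up, the work surface at z = 0. Lengths are in m, angles in degrees, forces in N, time in s.
With the tool pointing down it reaches from about 0.3 to 0.75 m from the base axis. Payload 8.5 kg.
Tool frame: the origin (TCP) lies at the very end of the fingers, on their centre line; the grasp point (between the pads) lies 19 mm behind it; z points along the fingers, y is the line along which they close (so a half turn about z gives the same grasp; the last joint's range is limited). The gripper opens to 85 mm and grips with 20 to 120 N. Pads are 22 mm wide; open, the fingers measure 114 mm over their backs; the gripper's body (76 mm by 85 mm) begins 54 mm behind the grasp point. The pads swing forward as they close: fully open they stand 13 mm farther back than shut.
Start: joints at [61.862, 21.807, 74.336, -0, 83.858, -12.336], TCP at [0.15, 0.529, 0.2] pointing down, gripper open.
Joint ranges: [-178.18, 178.18], [-50.72, 133.34], [12.68, 142.11], [-81.47, 261.47], [9.98, 163.14], [-165.26, 165.26]. Speed limits (degrees/s): [136.94, 136.94, 180, 180, 180, 180].

INTERFACE

Orientations are given as a 3x3 rotation matrix whose columns are the frame's x, y, z axes.
In Python, from rig import observe, cams, ticket gives the robot as it stands.
- The arm moves only by the tool move_arm, never from a script. Its arguments are lists of equal length, an entry for each row: "jaw": the finger opening in cm, from 0 to 8.54; "dp": the shift along the tool's x, y, z in cm, a list of three; "turn": the turn, a rotation vector about the tool's x, y, z in rad, a list of three. In form: {"jaw": [jaw, ...], "dp": [[tx, ty, tz], ...], "turn": [[wx, wy, wz], ...]}. A call has 1 to 12 rows; each row shifts and turns the commanded pose from where the row before left it, along the tool's axes as they then stand; what a row does not reach is not made up. A row lasts 1/12 s, in which the tool goes at most 41.7 mm and 7.16 degrees, less where a joint would pass 70% of its speed; a pose out of reach is approached as far as the arm can. A call is refused whole if a number of a shift passes 4.17 or a number of a turn 0.125, either way. A call with a gripper value outside its range is refused whole. The fingers move at their own pace and stop on an object; "force" is the grip in N (left out, the last holds). Time passes only in rows, so rows that do not move let the fingers close. It gives the time, the measured TCP pose, the force, the opening and the grip force at its end, in the units of the state.
- observe(): the state, without advancing time (a new reading comes with each control period).
- cams.get_image(name): name is "scene" or "top" or "wrist"; returns (picture, depth): 384x512x3 uint8, red, green, blue; 384x512 float32, m along the optical axis (not along the pixel's ray), 0 where there is no reading.
- cams.calibration(name): a dict with "vertical_fov" (degrees; the focal length in pixels is half the picture's height over the tangent of half this angle, whatever the lens; pixels are square), "cx", "cy" (the principal point, pixels), "view" (4x4, takes a point from world to camera coordinates); the wrist camera has in their place "tool_from_camera" (4x4, takes a point from camera to tool coordinates, whose origin is the TCP and whose axes are the flange's). Camera axes: x right, y up, looking along -z (the intrinsics and any distortion apply to the point x, -y, -z); pixel columns grow to the right and rows downward; lengths in m; the calibration is good to about 2 mm. A picture is of the moment at which its call begins: read the wrist's pose just before it. calibration takes no time and is no camera call.
- ticket.close_job(): hands the job in; it is judged then, once.
Trained networks look in the newest picture that a camera, given by its name, has taken for a name from the list of things; names that differ only in an ending like _2 or _b are one class to them, and where a whole thing is asked for, a point or a joint stands for the part that bears it (a point fixed in the world has none). Each returns a list of dicts, best first, with "p" (0 to 1); they miss things now and then, are a little off and sometimes report something else, mostly with a low value. They report only what shows in the picture. A call takes as long as a camera call.
- cams.spot_in(camera, query): "box" ([centre column, centre row, width, height] as shares, 0 to 1, of the picture: columns of its width, rows of its height, round what is visible of it).
- cams.outline_of(camera, query): "mask" (384x512 bool, what is visible of it) and "box" ([centre column, centre row, width, height] as shares, 0 to 1, of the picture: columns of its width, rows of its height, round what is visible of it).
- cams.mark_of(camera, query): "location" ([column, row] as shares, 0 to 1, of the picture: columns of its width, rows of its height: a listed point, or the origin of a listed thing).
The state is a dict: "time_s": time; "q": joint angles; "qvel": joint speeds; "joint_efforts": joint torques, N m; "position": TCP position; "tool_rot": TCP orientation; "ft_force": force on the tool from outside, world axes, zero at the start; "wrist_torque": the same for the moment, N m; "grip_width": finger opening in m; "gripper_force": force on a finger pad.
Only numpy, scipy, OpenCV 4.12 (cv2) and the standard library are available. Lean on these libraries where they do the work, as an engineer would, in place of code of your own. Each camera call takes 0.05 s, during which the arm holds its last target. There are 200 camera calls.

TASK

One of the four wing nuts that hold the lid of the canner is still standing up loose. Screw it down clockwise until it is fully home by pushing its wings round with the fingertips, in as many strokes as it takes; do not pinch the nut between the fingers. Leave the other three nuts tight and do not knock over, lift or shift the things standing round the canner.

Things in the scene. Friction and masses are not known exactly. Their poses are not given: they have to be found in the camera images.
- loose_nut (a joint): Angle (rad) of the one nut not yet screwed down. Grows as it turns clockwise seen from above (tightening); 0 = fully home at a hard stop; starts between -6.8 and -4.2. It sinks 8 mm a turn, so it starts 5 to 9 mm higher than the others. Friction about 0.08 N m (3 N at a wing's end); it stays where it is left and cannot come off.
- loose_nut_top (a point): Top centre of the loose nut's hub, on its vertical axis. Black plastic nut: hub 24 mm across, two opposite flat round wings 10 mm thick, 64 mm over the tips, from 18 mm below to 8 mm above this point. The bolt's end stands up to 5 mm above it. A washer 28 mm across is under the nut, then a lug of the lid, 108 mm above the range top. Outward of the nut there is free room.
- wing_a (a point): Middle of one wing of the loose nut, 24 mm from its axis, 5 mm below the top of the hub; the wing lies along the line from the axis to this point and turns with the nut.
- wing_b (a point): The same point on the opposite wing.
- nut_side_p: Half of the loose nut on one side of the plane of its wings (a flat face of both wings, half the hub), used only to judge pinching. Origin on the axis at the nut's underside; x to wing_a, y to this side, z up.
- nut_side_n: The other half of the loose nut, on the other side of the plane of its wings (its -y side). Same origin and axes.
- canner: Low aluminium pressure canner, too heavy to shift, lid 190 mm across. Four wing nuts, 108 mm from its middle, 90 degrees apart. The lid's dome, 140 mm across, rises to 137 mm and lies 36 mm from a nut's axis: hardly room for a finger between; a weight on top reaches 161 mm. Origin: centre of underside; own -x points to the loose nut, on the half turned to the robot.
- tight_nut_1 (a joint): Angle in rad of the wing nut on the canner's -y side, same make as the loose one: 0 = fully home (as it starts), negative = unscrewed.
- tight_nut_2 (a joint): Angle in rad of the wing nut on the canner's +x side, same make as the loose one: 0 = fully home (as it starts), negative = unscrewed.
- tight_nut_3 (a joint): Angle in rad of the wing nut on the canner's +y side, same make as the loose one: 0 = fully home (as it starts), negative = unscrewed.
- pepper_mill: Dark wooden pepper mill, 58 mm wide, 150 mm tall, standing beside the canner; loose, a bystander. Origin: centre of its underside, z up.
- salt_shaker: Clear salt shaker, 44 mm wide, 90 mm tall, standing beside the canner; loose, a bystander. Origin: centre of its underside, z up.
- spice_jar: Small spice jar, 45 mm wide, 100 mm tall; loose, a bystander. Origin: centre of its underside, z up.
- honey_jar: Squat honey jar, 63 mm wide, 95 mm tall; loose, a bystander. Origin: centre of its underside, z up.
- round_tin: Low round food tin, 75 mm wide, 58 mm tall; loose, a bystander. Origin: centre of its underside, z up.
- tumbler: Clear drinking glass, 80 mm wide, 91 mm tall; loose, a bystander. Origin: centre of its underside, z up.

How it is judged (in metres and radians):
At the end, for the whole second after the job is handed in: The loose nut is home (within 0.25 rad of its stop) and at rest; the other three nuts are home (within 0.3 rad); the things round the canner stand upright within 30 mm of where they stood (value of joint loose_nut above -0.25 rad and velocity of joint loose_nut between -0.05 and 0.05 rad/s and value of joint each of tight_nut_1, tight_nut_2, tight_nut_3 above -0.3 rad and distance of each of pepper_mill, salt_shaker, spice_jar, honey_jar, round_tin, tumbler from where it was at the start of the episode below 0.03 m and angle between each of pepper_mill, salt_shaker, spice_jar, honey_jar, round_tin, tumbler's own z axis and vertical below 0.2 rad); the robot touches nothing.
It fails at once if the loose nut is pinched: the fingers press on both sides of its wings at once (over 6 N on each) (contact force between the fingers and nut_side_p above 6 N and contact force between the fingers and nut_side_n above 6 N).
It fails at once if another wing nut is unscrewed by more than 0.3 rad (not (value of joint each of tight_nut_1, tight_nut_2, tight_nut_3 above -0.3 rad)).
It fails at once if a thing standing round the canner is shifted, lifted or carried (over 30 mm) or knocked over (distance of any of pepper_mill, salt_shaker, spice_jar, honey_jar, round_tin, tumbler from where it was at the start of the episode above 0.03 m or angle between any of pepper_mill, salt_shaker, spice_jar, honey_jar, round_tin, tumbler's own z axis and vertical above 0.4 rad).
It also fails if it takes over 48 s, if anything falls off the work surface, if the arm or the gripper's body presses on something with over 40 N, if the wrist force passes 120 N, or if a joint passes its speed limit or range.

## Working session

There is one attempt and no reset: what is moved stays moved. The work goes in short steps, Python scripts to look and compute and a tool call to move; the robot and the scene stay as the last step left them, time stands still between calls to the robot, and variables do not carry over. Pictures are saved under pics/ and viewed, at most 10 in all, crops included, and the job is handed in when it is done.

Besides the shell and the picture viewer there is one more tool, called after "Call:" as name(argument=value, ...), one argument or row to a line, values as JSON. move_arm: Moves the arm, as the interface text tells. Its arguments: {"type":"object","properties":{"jaw":{"type":"array","items":{"type":"number"}},"dp":{"type":"array","items":{"type":"array","items":{"type":"number"}}},"turn":{"type":"array","items":{"type":"array","items":{"type":"number"}}},"force":{"type":"number"}},"required":["jaw","dp","turn"]}

```bash
mkdir -p pics; cat > h.py <<'E'
import numpy as np, cv2
from rig import observe, cams, ticket
def K(c):
    f=192/np.tan(np.radians(c['vertical_fov'])/2); return f,c['cx'],c['cy']
def T_wc(name,st=None):
    c=cams.calibration(name)
    if name!='wrist': return np.linalg.inv(np.array(c['view']))
    st=st or observe(); T=np.eye(4); T[:3,:3]=np.array(st['tool_rot']); T[:3,3]=st['position']
    return T@np.array(c['tool_from_camera'])
def cloud(name,depth,T):
    c=cams.calibration(name); f,cx,cy=K(c); v,u=np.mgrid[:384,:512]
    P=np.stack([(u-cx)/f*depth,-(v-cy)/f*depth,-depth],-1)
    return P@T[:3,:3].T+T[:3,3]
E
cat > a.py <<'E'
from h import *
st=observe(); print(st['time_s'],st['position'],st['tool_rot'],st['q'])
for n in ['scene','top']:
    print({k:v for k,v in cams.calibration(n).items() if k!='view'})
    T=T_wc(n); im,d=cams.get_image(n); P=cloud(n,d,T); np.savez(n+'.npz',im=im,d=d,P=P)
    print(n,T[:3,3])
    for q in ['loose_nut_top','wing_a','wing_b','canner']:
        for r in cams.mark_of(n,q)[:2]:
            u,v=r['location']; u=int(u*512);v=int(v*384); print(q,round(r['p'],2),u,v,P[v,u].round(3))
    cv2.imwrite(f'pics/{n}.png',im[:,:,::-1])
E
python3 a.py
```

```text
0.0 [0.14962849 0.52889717 0.19900932] [[-9.62203720e-01  2.72329857e-01 -6.71390928e-04]
 [ 2.72330531e-01  9.62202868e-01 -1.31241692e-03]
 [ 2.88603963e-04 -1.44565269e-03 -9.99998913e-01]] [ 6.18608761e+01  2.18408776e+01  7.43853576e+01 -1.55121771e-03
  8.38582150e+01 -1.23359738e+01]
{'vertical_fov': 55.05759048209436, 'cx': 257.4023752108851, 'cy': 190.43295475252197}
scene [ 0.20788086 -0.52265854  0.8759141 ]
loose_nut_top 0.59 248 246 [ 0.479 -0.151  0.144]
wing_a 0.74 248 251 [ 0.471 -0.162  0.145]
wing_a 0.63 250 236 [ 0.499 -0.133  0.146]
wing_b 0.74 248 251 [ 0.471 -0.162  0.145]
wing_b 0.63 250 236 [ 0.499 -0.133  0.146]
canner 0.71 248 237 [ 0.493 -0.133  0.148]
canner 0.59 212 147 [0.658 0.288 0.034]
{'vertical_fov': 54.57462058191472, 'cx': 263.10253130231337, 'cy': 193.77127953187693}
top [ 0.42897527 -0.02268734  1.09120336]
loose_nut_top 0.52 309 232 [ 0.478 -0.141  0.14 ]
wing_a 0.44 305 221 [ 0.508 -0.135  0.11 ]
wing_b 0.44 305 221 [ 0.508 -0.135  0.11 ]
canner 0.87 277 208 [ 0.54  -0.06   0.138]
canner 0.46 146 234 [0.477 0.287 0.096]
```

View pics/top.png

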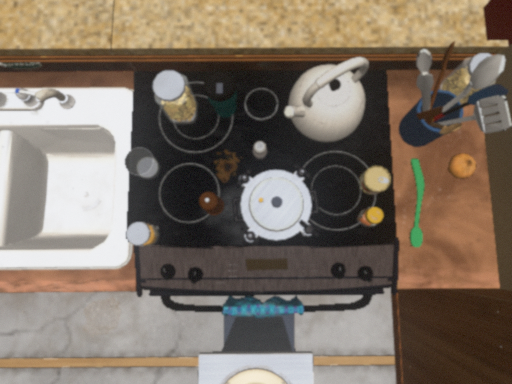

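View pics/scene.png

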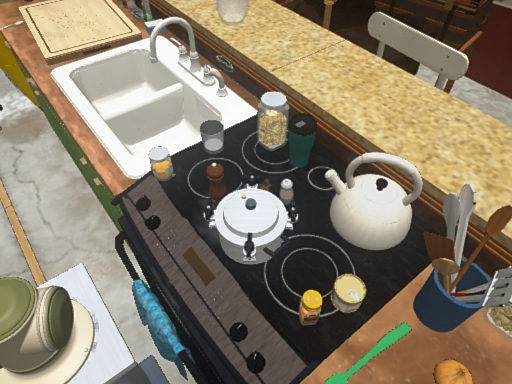

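```bash
cat > b.py <<'E'
from h import *
P=np.load('top.npz')['P']
for v in range(200,262,3): print(v,[int(1000*z) for z in P[v,270:350:3,2]])
print(P[200,270],P[260,350])
for q in ['pepper_mill','salt_shaker','spice_jar','honey_jar','round_tin','tumbler','tight_nut_1']:
    for r in cams.spot_in('top',q)[:3]:
        b=np.array(r['box'])*[512,384,512,384]; u,v=int(b[0]),int(b[1]); print(q,round(r['p'],2),b.astype(int),P[v,u].round(3))
E
python3 b.py
```

```text
200 [136, 161, 160, 160, 157, 135, 132, 135, 136, 131, 131, 110, 105, 105, -1, 78, 76, -2, 0, -2, 2, 1, 0, 0, -2, 0, 1]
203 [133, 161, 160, 162, 133, 138, 133, 135, 134, 133, 133, 127, 104, 105, -2, 80, 78, 2, 0, 1, -1, -4, 1, 1, 1, 0, 0]
206 [138, 134, 161, 155, 136, 135, 134, 138, 133, 133, 131, 118, 107, 105, -1, 79, 79, 3, 2, 0, 0, -3, 0, 0, -2, 0, 0]
209 [135, 133, 134, 135, 134, 133, 134, 132, 136, 134, 130, 111, 106, 108, 1, 77, 78, 4, -3, 3, 2, 0, 0, 0, 0, 1, -5]
212 [134, 138, 133, 132, 137, 135, 136, 132, 131, 135, 128, 104, 106, 105, 79, 77, 74, -2, 1, -1, 0, -1, 0, -1, 0, 5, -2]
215 [135, 132, 138, 136, 133, 134, 134, 132, 130, 126, 127, 104, 107, 105, 1, -2, 0, 0, 1, 0, -4, 0, 0, 0, 1, -1, -3]
218 [133, 136, 137, 135, 134, 134, 135, 133, 131, 129, 105, 103, 106, 5, -1, 1, 5, -1, 0, 0, 1, -1, 0, -1, -4, -4, 0]
221 [133, 132, 137, 136, 134, 133, 135, 133, 127, 110, 137, 145, 106, 3, 3, 0, 0, 1, -2, -1, 3, 0, 0, 0, 1, -2, -2]
224 [129, 135, 133, 135, 135, 133, 132, 127, 115, 106, 103, 145, 145, 116, -1, -2, 4, 0, -1, -1, -1, -1, -3, 0, 1, 0, -4]
227 [131, 131, 130, 131, 130
[... 1409 characters left out ...]
-19, -20, -17, -16]
[ 0.56102032 -0.0425868   0.13610343] [ 0.40299626 -0.27876976 -0.01733026]
pepper_mill 0.56 [212 203  26  23] [0.554 0.108 0.136]
salt_shaker 0.54 [260 151  13  23] [ 0.706 -0.017  0.083]
salt_shaker 0.39 [214 203  31  24] [0.555 0.103 0.133]
spice_jar 0.73 [368 214  25  22] [ 0.527 -0.306  0.098]
honey_jar 0.74 [144 236  33  21] [0.472 0.293 0.095]
round_tin 0.57 [374 179  29  32] [ 0.63  -0.34   0.055]
tumbler 0.93 [142 165  33  32] [0.686 0.334 0.012]
tumbler 0.17 [277 204  87  83] [ 0.547 -0.06   0.161]
tight_nut_1 0.73 [303 172  16  14] [ 0.635 -0.13   0.132]
tight_nut_1 0.6 [247 178  13  17] [0.621 0.017 0.131]
tight_nut_1 0.53 [212 203  26  26] [0.554 0.108 0.136]
```

```bash
cat > c.py <<'E'
from h import *
print(np.round(cams.calibration('wrist')['tool_from_camera'],3), cams.calibration('wrist')['vertical_fov'])
from scipy.optimize import least_squares
for n in ['top','scene']:
    P=np.load(n+'.npz')['P'].reshape(-1,3)
    m=(P[:,2]>.095)&(P[:,2]<.112)&(np.hypot(P[:,0]-.552,P[:,1]+.062)<.13)
    m2=(P[:,2]>.132)&(np.hypot(P[:,0]-.478,P[:,1]+.139)<.04)&(P[:,2]<.16)&(np.hypot(P[:,0]-.552,P[:,1]+.062)>.078)
    N=P[m2]; w=N[N[:,2]>.141]; print(n,len(N),'nut mean',N.mean(0).round(4),'wing pts',len(w),w.mean(0).round(4),w.min(0).round(4),w.max(0).round(4))
    e,V=np.linalg.eigh(np.cov(N[:,:2].T)); print('dir',np.degrees(np.arctan2(V[1,1],V[0,1])),np.sqrt(e))
    pr=(N[:,:2]-N[:,:2].mean(0))@V[:,1]; print('extent',pr.min(),pr.max())
    d=P[(P[:,2]>.12)&(P[:,2]<.133)&(np.hypot(P[:,0]-.55,P[:,1]+.06)<.078)][:,:2]
    r=least_squares(lambda x:np.hypot(d[:,0]-x[0],d[:,1]-x[1])-x[2],[.55,-.06,.065],loss='soft_l1',f_scale=.003); print('dome fit',r.x,len(d))
    for s in ([.635,-.13],[.621,.017],[.478,.02],[.478,-.139]):
        q=P[(np.hypot(P[:,0]-s[0],P[:,1]-s[1])<.035)&(P[:,2]>.118)&(P[:,2]<.17)&(np.hypot(P[:,0]-.552,P[:,1]+.062)>.082)]
        print(s,len(q),np.percentile(q[:,2],[50,90,98]).round(4) if len(q) else '')
E
python3 c.py
```

```text
[[-0.     0.957  0.291  0.074]
 [ 1.    -0.     0.002  0.001]
 [ 0.002  0.291 -0.957 -0.175]
 [ 0.     0.     0.     1.   ]] 68.4801086791027
top 120 nut mean [ 0.4851 -0.1442  0.1416] wing pts 59 [ 0.485  -0.1446  0.1452] [ 0.4671 -0.1658  0.1411] [ 0.5053 -0.1205  0.1495]
dir 49.28896282951247 [0.00460205 0.01496647]
extent -0.028877024138073703 0.027787158987484215
dome fit [ 0.55507228 -0.05820875  0.06241018] 816
[0.635, -0.13] 151 [0.1345 0.1397 0.1414]
[0.621, 0.017] 141 [0.1346 0.1406 0.1429]
[0.478, 0.02] 114 [0.1362 0.1398 0.1423]
[0.478, -0.139] 133 [0.1393 0.1464 0.1486]
scene 136 nut mean [ 0.4843 -0.1472  0.1407] wing pts 62 [ 0.4843 -0.1474  0.1447] [ 0.4651 -0.1681  0.1412] [ 0.5065 -0.1228  0.1484]
dir 48.78091710487898 [0.00470277 0.01601934]
extent -0.02743898352805488 0.03021559106883951
dome fit [ 0.55357394 -0.06266154  0.06185191] 725
[0.635, -0.13] 131 [0.1342 0.14   0.1415]
[0.621, 0.017] 174 [0.1317 0.1388 0.1408]
[0.478, 0.02] 100 [0.1339 0.1393 0.1409]
[0.478, -0.139] 155 [0.1386 0.1459 0.1476]
```

Call:
move_arm(
  jaw=[0,0,0,0,0,0,0,0,0,0,0,0],
  dp=[
    [-2.15,-2.48,0],
    [-2.15,-2.48,0],
    [-2.15,-2.48,0],
    [-2.15,-2.48,0],
    [-2.15,-2.48,0],
    [-2.15,-2.48,0],
    [-2.15,-2.48,0],
    [-2.15,-2.48,0],
    [-2.15,-2.48,0],
    [-2.15,-2.48,0],
    [-2.15,-2.48,0],
    [-2.15,-2.48,0],
  ],
  turn=[
    [0,0,0],
    [0,0,0],
    [0,0,0],
    [0,0,0],
    [0,0,0],
    [0,0,0],
    [0,0,0],
    [0,0,0],
    [0,0,0],
    [0,0,0],
    [0,0,0],
    [0,0,0],
  ],
)

```text
time_s: 1.85
position: [0.3173, 0.1711, 0.1999]
tool_rot: [[-0.962, 0.272, 0.001], [0.272, 0.962, 0.0], [-0.001, 0.0, -1.0]]
ft_force: [0.3, 0.3, 0.8]
grip_width: 0.0004
gripper_force: 0.0
```

Call:
move_arm(
  jaw=[0,0,0,0,0,0,0,0,0,0,0,0],
  dp=[
    [-2.15,-2.48,0],
    [-2.15,-2.48,0],
    [-2.15,-2.48,0],
    [-2.15,-2.48,0],
    [-2.15,-2.48,0],
    [-2.15,-2.48,0],
    [-2.15,-2.48,0],
    [-2.15,-2.48,0],
    [-2.15,-2.48,0],
    [-2.15,-2.48,0],
    [-2.15,-2.48,0],
    [-2.15,-2.48,0],
  ],
  turn=[
    [0,0,0],
    [0,0,0],
    [0,0,0],
    [0,0,0],
    [0,0,0],
    [0,0,0],
    [0,0,0],
    [0,0,0],
    [0,0,0],
    [0,0,0],
    [0,0,0],
    [0,0,0],
  ],
)

```text
time_s: 2.85
position: [0.4846, -0.1857, 0.1996]
tool_rot: [[-0.962, 0.273, 0.0], [0.273, 0.962, -0.0], [-0.0, 0.0, -1.0]]
ft_force: [0.4, 0.1, -1.0]
grip_width: 0.0004
gripper_force: 0.0
```

Call:
move_arm(
  jaw=[0,0,0,0,0,0],
  dp=[
    [0,0,0],
    [0,0,0],
    [0,0,0],
    [0,0,0],
    [0,0,0],
    [0,0,0],
  ],
  turn=[
    [0,0,0.11],
    [0,0,0.11],
    [0,0,0.11],
    [0,0,0.11],
    [0,0,0],
    [0,0,0],
  ],
)

```text
time_s: 3.35
position: [0.4842, -0.184, 0.1996]
tool_rot: [[-0.757, 0.654, 0.0], [0.654, 0.757, -0.0], [-0.0, -0.0, -1.0]]
ft_force: [0.4, 0.0, 0.1]
grip_width: 0.0002
gripper_force: 0.0
```

```bash
cat > w.py <<'E'
from h import *
import sys
st=observe(); T=T_wc('wrist',st); im,d=cams.get_image('wrist'); P=cloud('wrist',d,T)
np.savez('w.npz',im=im,d=d,P=P); cv2.imwrite(f'pics/{sys.argv[1]}.png',im[:,:,::-1])
t=np.array(st['position']); R=np.array(st['tool_rot']); psi=np.degrees(np.arctan2(R[1,1],R[0,1])); print('t',st['time_s'],'pos',t.round(4),'psi',psi.round(1),'ft',np.round(st['ft_force'],1))
Q=P.reshape(-1,3); c=np.array([.485,-.145])
m=(Q[:,2]>.131)&(Q[:,2]<.16)&(np.hypot(*(Q[:,:2]-c).T)<.036)&(np.hypot(Q[:,0]-.554,Q[:,1]+.060)>.08)&(np.abs((Q[:,:2]-t[:2])@R[:2,0])>.014)
N=Q[m]; e,V=np.linalg.eigh(np.cov(N[:,:2].T)); mu=N[:,:2].mean(0); pr=(N[:,:2]-mu)@V[:,1]; px=(N[:,:2]-mu)@V[:,0]
mid=mu+V[:,1]*(pr.min()+pr.max())/2+V[:,0]*(px.min()+px.max())/2
print(len(N),'mean',mu.round(4),'mid',mid.round(4),'dir',np.degrees(np.arctan2(V[1,1],V[0,1])).round(1),'ext',pr.min().round(4),pr.max().round(4),px.min().round(4),px.max().round(4),'z',np.percentile(N[:,2],[50,90,98]).round(4))
# finger extents in tool frame near tip
L=(Q-t)@R; f=L[(np.abs(L[:,0])<.04)&(np.abs(L[:,1])<.05)&(L[:,2]>-.06)&(L[:,2]<.003)]
if len(f): print('finger',len(f),f.min(0).round(4),f.max(0).round(4))
for q in ['loose_nut_top','wing_a']:
    for r in cams.mark_of('wrist',q)[:2]:
        u,v=r['location']; u=int(u*512);v=int(v*384); print(q,round(r['p'],2),u,v,P[v,u].round(4))
E
python3 w.py w1
```

```text
t 3.35 pos [ 0.4842 -0.184   0.1996] psi 49.2 ft [0.4 0.  0.1]
1205 mean [ 0.4848 -0.1426] mid [ 0.485  -0.1437] dir 48.9 ext -0.0292 0.0278 -0.0125 0.0107 z [0.1407 0.1467 0.1476]
finger 1118 [ 0.0061 -0.0129 -0.06  ] [ 0.0119  0.0144 -0.0363]
loose_nut_top 0.56 295 162 [ 0.4853 -0.1402  0.1386]
wing_a 0.95 325 163 [ 0.5005 -0.1219  0.1453]
wing_a 0.74 269 161 [ 0.4688 -0.1556  0.1467]
```

View pics/w1.png

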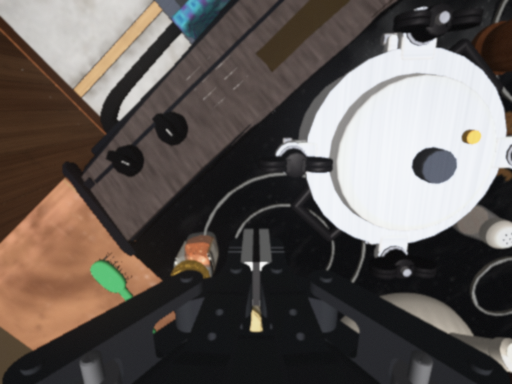

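Call:
move_arm(
  jaw=[0,0,0,0,0,0,0,0],
  dp=[
    [0,0,2],
    [0,0,2],
    [0,0,2],
    [0,0,1.6],
    [0,0,0],
    [0.3,0,0],
    [0.4,0,0],
    [0.3,0,0],
  ],
  turn=[
    [0,0,0],
    [0,0,0],
    [0,0,0],
    [0,0,0],
    [0,0,0],
    [0,0,0],
    [0,0,0],
    [0,0,0],
  ],
)

```text
time_s: 4.17
position: [0.4768, -0.1774, 0.1248]
tool_rot: [[-0.755, 0.656, 0.002], [0.656, 0.755, -0.001], [-0.002, 0.0, -1.0]]
ft_force: [0.5, -0.6, 0.3]
grip_width: 0.0
gripper_force: 0.0
```

Call:
move_arm(
  jaw=[0,0,0,0,0,0],
  dp=[
    [0.33,-0.144,0],
    [0.33,-0.144,0],
    [0.33,-0.144,0],
    [0.33,-0.144,0],
    [0.33,-0.144,0],
    [0.33,-0.144,0],
  ],
  turn=[
    [0,0,0.1],
    [0,0,0.1],
    [0,0,0.1],
    [0,0,0.1],
    [0,0,0.1],
    [0,0,0.1],
  ],
)

```text
time_s: 4.67
position: [0.4585, -0.1662, 0.1247]
tool_rot: [[-0.248, 0.969, 0.002], [0.969, 0.248, -0.001], [-0.001, 0.001, -1.0]]
ft_force: [-0.2, -0.3, 0.4]
grip_width: 0.0
gripper_force: 0.0
```

```bash
python3 w.py w2
```

```text
t 4.6667 pos [ 0.4585 -0.1662  0.1247] psi 14.3 ft [-0.2 -0.3  0.4]
1539 mean [ 0.4902 -0.1331] mid [ 0.4905 -0.1353] dir -140.2 ext -0.0183 0.0206 -0.0073 0.011 z [0.1398 0.1466 0.1476]
finger 3811 [-0.0032 -0.0129 -0.06  ] [0.0342 0.05   0.003 ]
loose_nut_top 0.8 310 202 [ 0.4865 -0.1401  0.138 ]
wing_a 0.66 346 179 [ 0.4997 -0.1197  0.1459]
wing_a 0.6 277 224 [ 0.4696 -0.1558  0.1459]
```

View pics/w2.png

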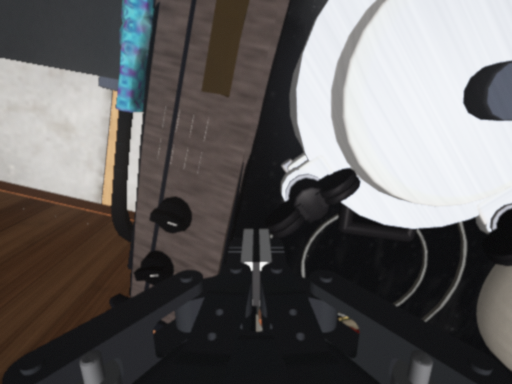

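```bash
python3 - <<'E'
from h import *
z=np.load('w.npz'); P=z['P']; st=observe(); L=(P-np.array(st['position']))@np.array(st['tool_rot'])
for v in range(215,300,6): print(v,[tuple((1000*L[v,u]).astype(int)) for u in (238,244,248,252,258,263,267,272,278)])
E
```

```text
215 [(np.int64(-46), np.int64(-20), np.int64(127)), (np.int64(-45), np.int64(-13), np.int64(123)), (np.int64(-45), np.int64(-8), np.int64(123)), (np.int64(-45), np.int64(-4), np.int64(124)), (np.int64(-45), np.int64(2), np.int64(124)), (np.int64(-45), np.int64(8), np.int64(124)), (np.int64(-45), np.int64(12), np.int64(124)), (np.int64(7), np.int64(11), np.int64(-7)), (np.int64(9), np.int64(14), np.int64(-11))]
221 [(np.int64(-52), np.int64(-20), np.int64(124)), (np.int64(-52), np.int64(-13), np.int64(124)), (np.int64(-52), np.int64(-8), np.int64(124)), (np.int64(-52), np.int64(-4), np.int64(123)), (np.int64(-52), np.int64(2), np.int64(124)), (np.int64(-52), np.int64(8), np.int64(123)), (np.int64(4), np.int64(7), np.int64(-10)), (np.int64(7), np.int64(10), np.int64(-16)), (np.int64(8), np.int64(13), np.int64(-20))]
227 [(np.int64(-60), np.int64(-20), np.int64(124)), (np.int64(-59), np.int64(-13), np.int64(123)), (np.int64(-60), np.int64(-8), np.int64(125)), (np.int64(-60), np.int64(-4), np.int64(124)), (np.int64(-60), np.int64(2), np.int64(124)), (np.int64(-59), np.int64(8), np.int64(
[... 4277 characters left out ...]
, np.int64(-2), np.int64(-86)), (np.int64(-3), np.int64(0), np.int64(-70)), (np.int64(-3), np.int64(1), np.int64(-70)), (np.int64(7), np.int64(3), np.int64(-85)), (np.int64(15), np.int64(4), np.int64(-96)), (np.int64(16), np.int64(6), np.int64(-97)), (np.int64(16), np.int64(7), np.int64(-97))]
299 [(np.int64(18), np.int64(-4), np.int64(-102)), (np.int64(14), np.int64(-3), np.int64(-97)), (np.int64(1), np.int64(-2), np.int64(-81)), (np.int64(-7), np.int64(-1), np.int64(-68)), (np.int64(-6), np.int64(1), np.int64(-70)), (np.int64(1), np.int64(3), np.int64(-80)), (np.int64(13), np.int64(4), np.int64(-96)), (np.int64(17), np.int64(5), np.int64(-102)), (np.int64(17), np.int64(7), np.int64(-101))]
```

```bash
python3 - <<'E'
from h import *
st=observe(); im,d=cams.get_image('scene'); P=cloud('scene',d,T_wc('scene'))
L=(P-np.array(st['position']))@np.array(st['tool_rot'])
m=(abs(L[...,0])<.03)&(abs(L[...,1])<.03)
for a in range(-120,20,8):
    s=m&(L[...,2]*1000>=a)&(L[...,2]*1000<a+8); q=L[s]*1000
    print(a,s.sum(), q.min(0).astype(int)[:2] if len(q) else '', q.max(0).astype(int)[:2] if len(q) else '')
v,u=np.argwhere(m&(L[...,2]<0)).mean(0).astype(int); print(u,v)
c=im[max(v-70,0):v+90,u-90:u+90]; cv2.imwrite('pics/s2.png',cv2.resize(c[:,:,::-1],None,fx=3.3,fy=3.3,interpolation=cv2.INTER_CUBIC))
E
```

```text
-120 28 [-18 -25] [-11  17]
-112 23 [-19 -20] [-11  16]
-104 29 [-18 -16] [-6 14]
-96 24 [-16 -28] [ 3 29]
-88 62 [-14 -29] [ 7 28]
-80 24 [-14 -21] [-7 25]
-72 9 [-12 -12] [-7  5]
-64 17 [-13 -13] [-6  3]
-56 18 [-13 -13] [-3 12]
-48 17 [-12 -13] [ 0 12]
-40 8 [-12  -7] [-7 11]
-32 0  
-24 0  
-16 4 [-6 10] [-3 11]
-8 3 [-4  9] [ 4 28]
0 2 [ 1 28] [ 4 28]
8 2 [ 2 26] [ 4 28]
16 10 [-1 19] [ 9 28]
242 184
```

View pics/s2.png

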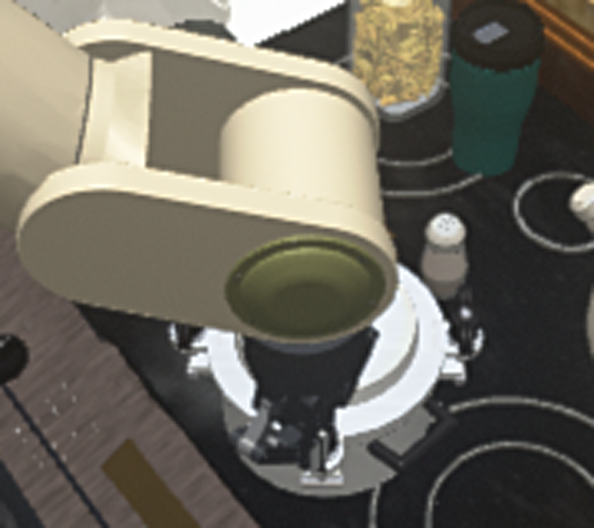

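Call:
move_arm(
  jaw=[0,0,0,0,0,0,0,0,0,0],
  dp=[
    [-0.31,0.18,0],
    [-0.31,0.18,0],
    [-0.31,0.18,0],
    [-0.31,0.18,0],
    [-0.31,0.18,0],
    [-0.31,0.18,0],
    [-1,0,0],
    [0,0,1.3],
    [0,0,1.3],
    [0,0,1.2],
  ],
  turn=[
    [0,0,-0.1],
    [0,0,-0.1],
    [0,0,-0.1],
    [0,0,-0.1],
    [0,0,-0.1],
    [0,0,-0.1],
    [0,0,0],
    [0,0,0],
    [0,0,0],
    [0,0,0],
  ],
)

```text
time_s: 5.7
position: [0.4846, -0.184, 0.0853]
tool_rot: [[-0.757, 0.654, 0.001], [0.654, 0.757, -0.0], [-0.001, 0.0, -1.0]]
ft_force: [0.3, -0.1, -1.0]
grip_width: -0.0001
gripper_force: 0.0
```

Call:
move_arm(
  jaw=[0,0,0,0],
  dp=[
    [0,0,0],
    [0.4,0,0],
    [0.4,0,0],
    [0.2,0,0],
  ],
  turn=[
    [0,0,0],
    [0,0,0],
    [0,0,0],
    [0,0,0],
  ],
)

```text
time_s: 6.03
position: [0.4768, -0.1771, 0.0865]
tool_rot: [[-0.755, 0.656, 0.001], [0.656, 0.755, -0.001], [-0.002, 0.0, -1.0]]
ft_force: [1.4, -2.4, 0.4]
grip_width: 0.0001
gripper_force: 1.6
```

Call:
move_arm(
  jaw=[0,0,0],
  dp=[
    [0.33,-0.144,0],
    [0.33,-0.144,0],
    [0.33,-0.144,0],
  ],
  turn=[
    [0,0,0.1],
    [0,0,0.1],
    [0,0,0.1],
  ],
)

```text
time_s: 6.28
position: [0.4673, -0.1734, 0.0865]
tool_rot: [[-0.523, 0.852, 0.002], [0.852, 0.523, -0.002], [-0.003, 0.001, -1.0]]
ft_force: [1.8, -1.5, -2.1]
grip_width: -0.0
gripper_force: 1.5
```

Call:
move_arm(
  jaw=[0,0,0,0,0,0,0,0,0,0,0,0],
  dp=[
    [0.33,-0.144,0],
    [0.33,-0.144,0],
    [0.33,-0.144,0],
    [0.33,-0.144,0],
    [0.33,-0.144,0],
    [0.33,-0.144,0],
    [0.33,-0.144,0],
    [0.33,-0.144,0],
    [0.33,-0.144,0],
    [0.33,-0.144,0],
    [0.33,-0.144,0],
    [0.33,-0.144,0],
  ],
  turn=[
    [0,0,0.1],
    [0,0,0.1],
    [0,0,0.1],
    [0,0,0.1],
    [0,0,0.1],
    [0,0,0.1],
    [0,0,0.1],
    [0,0,0.1],
    [0,0,0.1],
    [0,0,0.1],
    [0,0,0.1],
    [0,0,0.1],
  ],
)

```text
time_s: 7.28
position: [0.4498, -0.1357, 0.086]
tool_rot: [[0.605, 0.797, -0.0], [0.797, -0.605, -0.001], [-0.001, 0.0, -1.0]]
ft_force: [-2.2, -2.9, -2.6]
grip_width: -0.0002
gripper_force: 1.6
```

```bash
python3 w.py w3
```

```text
t 7.2833 pos [ 0.4498 -0.1357  0.086 ] psi -37.2 ft [-2.2 -2.9 -2.6]
3942 mean [ 0.489  -0.1384] mid [ 0.4895 -0.138 ] dir 146.1 ext -0.0319 0.0315 -0.0091 0.0078 z [0.1395 0.145  0.1458]
finger 6764 [ 0.007  -0.0135 -0.06  ] [ 0.04    0.05   -0.0122]
loose_nut_top 0.65 324 226 [ 0.488  -0.1394  0.1376]
wing_a 0.9 372 220 [ 0.5073 -0.1479  0.142 ]
wing_a 0.6 277 230 [ 0.4707 -0.1245  0.1451]
```

View pics/w3.png

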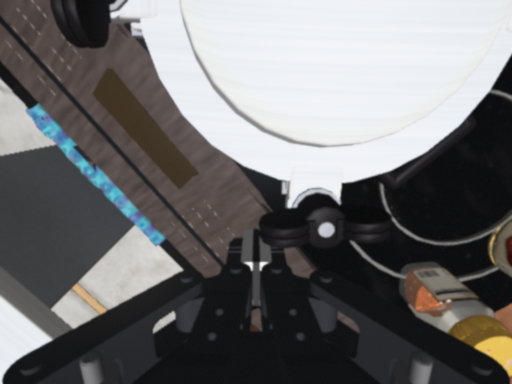

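Call:
move_arm(
  jaw=[0,0,0,0,0,0,0,0,0,0,0],
  dp=[
    [0.33,-0.144,0],
    [0.33,-0.144,0],
    [0.33,-0.144,0],
    [0.33,-0.144,0],
    [0.33,-0.144,0],
    [0.33,-0.144,0],
    [0,0,0],
    [-0.5,0,0],
    [0,0,-1.5],
    [0,0,-2.5],
    [0,0,-1],
  ],
  turn=[
    [0,0,0.1],
    [0,0,0.1],
    [0,0,0.1],
    [0,0,0.1],
    [0,0,0.1],
    [0,0,0.1],
    [0,0,0],
    [0,0,0],
    [0,0,0],
    [0,0,0],
    [0,0,0],
  ],
)

```text
time_s: 8.35
position: [0.4564, -0.1194, 0.1383]
tool_rot: [[0.946, 0.325, 0.004], [0.325, -0.946, -0.002], [0.003, 0.003, -1.0]]
ft_force: [-0.1, -0.9, 0.7]
grip_width: 0.0002
gripper_force: 0.0
```

Call:
move_arm(
  jaw=[0,0,0,0,0,0,0,0,0,0,0,0],
  dp=[
    [0,0,0],
    [0,0,0],
    [0,0,0],
    [0,0,0],
    [0,0,0],
    [0,0,0],
    [0,0,0],
    [0,0,0],
    [0,0,0],
    [0,0,0],
    [0,0,0],
    [0,0,0],
  ],
  turn=[
    [0,0,-0.12],
    [0,0,-0.12],
    [0,0,-0.12],
    [0,0,-0.12],
    [0,0,-0.12],
    [0,0,-0.12],
    [0,0,-0.12],
    [0,0,-0.12],
    [0,0,-0.12],
    [0,0,-0.12],
    [0,0,-0.12],
    [0,0,-0.12],
  ],
)

```text
time_s: 9.35
position: [0.4557, -0.119, 0.1361]
tool_rot: [[-0.204, 0.979, 0.002], [0.979, 0.204, -0.001], [-0.001, 0.002, -1.0]]
ft_force: [-0.6, -0.2, -0.2]
grip_width: 0.0001
gripper_force: 0.0
```

Call:
move_arm(
  jaw=[0,0,0,0,0,0,0,0,0,0,0,0],
  dp=[
    [0,0,0],
    [0,0,0],
    [0,0,0],
    [0,0,0],
    [0,0,0],
    [0,0,0],
    [0,0,0],
    [0,0,0],
    [0,0,0],
    [0,0,0],
    [0,0,0],
    [0,0,0],
  ],
  turn=[
    [0,0,-0.12],
    [0,0,-0.12],
    [0,0,-0.12],
    [0,0,-0.12],
    [0,0,-0.12],
    [0,0,-0.12],
    [0,0,-0.12],
    [0,0,-0.12],
    [0,0,-0.12],
    [0,0,-0.12],
    [0,0,-0.12],
    [0,0,-0.12],
  ],
)

```text
time_s: 10.35
position: [0.4557, -0.119, 0.1361]
tool_rot: [[-0.997, -0.075, 0.002], [-0.075, 0.997, -0.001], [-0.002, -0.001, -1.0]]
ft_force: [-0.5, -0.1, 0.0]
grip_width: -0.0001
gripper_force: 0.0
```

Call:
move_arm(
  jaw=[0,0,0],
  dp=[
    [0,0,0],
    [0,0,0],
    [0,0,0],
  ],
  turn=[
    [0,0,-0.12],
    [0,0,-0.12],
    [0,0,0],
  ],
)

```text
time_s: 10.6
position: [0.4557, -0.119, 0.1361]
tool_rot: [[-0.952, -0.307, 0.002], [-0.307, 0.952, -0.001], [-0.001, -0.001, -1.0]]
ft_force: [-0.3, -0.1, 1.1]
grip_width: 0.0003
gripper_force: 0.0
```

```bash
python3 w.py w4
```

```text
t 10.6 pos [ 0.4557 -0.119   0.1361] psi 107.9 ft [-0.3 -0.1  1.1]
1346 mean [ 0.4891 -0.1495] mid [ 0.4917 -0.1499] dir 110.5 ext -0.0237 0.0211 -0.0127 0.0081 z [0.1379 0.1437 0.1446]
finger 2189 [-0.0348 -0.05   -0.06  ] [0.0111 0.0138 0.003 ]
loose_nut_top 0.55 212 247 [ 0.4842 -0.1413  0.1359]
wing_a 0.7 176 247 [ 0.4917 -0.1649  0.1362]
wing_a 0.67 244 244 [ 0.4476 -0.1272  0.1897]
```

View pics/w4.png

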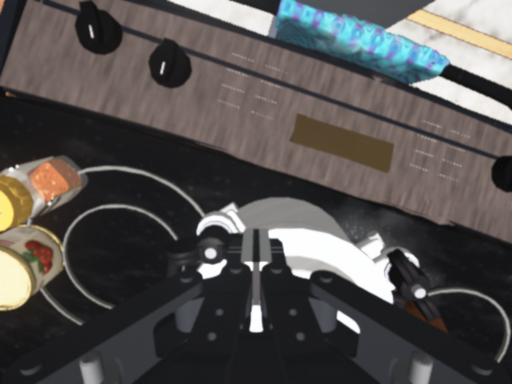

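Call:
move_arm(
  jaw=[0,0,0,0,0,0,0,0,0,0,0,0],
  dp=[
    [-1.24,-1.52,0],
    [-1.24,-1.52,0],
    [-1.24,-1.52,0],
    [-1.24,-1.52,0],
    [0,0,0],
    [0,0,1.5],
    [0,0,1.5],
    [0,0,1.5],
    [0,0,0.5],
    [0.3,0,0],
    [0.4,0,0],
    [0.3,0,0],
  ],
  turn=[
    [0,0,0],
    [0,0,0],
    [0,0,0],
    [0,0,0],
    [0,0,0],
    [0,0,0],
    [0,0,0],
    [0,0,0],
    [0,0,0],
    [0,0,0],
    [0,0,0],
    [0,0,0],
  ],
)

```text
time_s: 11.75
position: [0.5117, -0.1649, 0.0865]
tool_rot: [[-0.954, -0.299, 0.002], [-0.299, 0.954, -0.001], [-0.002, -0.001, -1.0]]
ft_force: [3.3, -1.3, -2.7]
grip_width: 0.0
gripper_force: 1.6
```

Call:
move_arm(
  jaw=[0,0,0,0],
  dp=[
    [0.33,-0.144,0],
    [0.33,-0.144,0],
    [0.33,-0.144,0],
    [0.33,-0.144,0],
  ],
  turn=[
    [0,0,0.1],
    [0,0,0.1],
    [0,0,0.1],
    [0,0,0.1],
  ],
)

```text
time_s: 12.08
position: [0.5, -0.1727, 0.0866]
tool_rot: [[-0.995, 0.101, 0.003], [0.101, 0.995, -0.001], [-0.003, -0.001, -1.0]]
ft_force: [3.2, -0.3, -2.5]
grip_width: 0.0003
gripper_force: 1.7
```

Call:
move_arm(
  jaw=[0,0,0,0,0,0,0,0,0,0,0,0],
  dp=[
    [0.33,-0.144,0],
    [0.33,-0.144,0],
    [0.33,-0.144,0],
    [0.33,-0.144,0],
    [0.33,-0.144,0],
    [0.33,-0.144,0],
    [0.33,-0.144,0],
    [0.33,-0.144,0],
    [0.33,-0.144,0],
    [0.33,-0.144,0],
    [0.33,-0.144,0],
    [0.33,-0.144,0],
  ],
  turn=[
    [0,0,0.1],
    [0,0,0.1],
    [0,0,0.1],
    [0,0,0.1],
    [0,0,0.1],
    [0,0,0.1],
    [0,0,0.1],
    [0,0,0.1],
    [0,0,0.1],
    [0,0,0.1],
    [0,0,0.1],
    [0,0,0.1],
  ],
)

```text
time_s: 13.08
position: [0.4605, -0.1639, 0.0868]
tool_rot: [[-0.266, 0.964, 0.003], [0.964, 0.266, -0.003], [-0.003, 0.002, -1.0]]
ft_force: [2.8, -2.7, -1.7]
grip_width: 0.0002
gripper_force: 1.6
```

Call:
move_arm(
  jaw=[0,0,0,0,0],
  dp=[
    [0.33,-0.144,0],
    [0.33,-0.144,0],
    [0.33,-0.144,0],
    [0.33,-0.144,0],
    [0.33,-0.144,0],
  ],
  turn=[
    [0,0,0.1],
    [0,0,0.1],
    [0,0,0.1],
    [0,0,0.1],
    [0,0,0.1],
  ],
)

```text
time_s: 13.5
position: [0.452, -0.1481, 0.0867]
tool_rot: [[0.228, 0.974, 0.003], [0.974, -0.228, -0.003], [-0.002, 0.003, -1.0]]
ft_force: [1.0, -4.3, -0.7]
grip_width: -0.0
gripper_force: 1.5
```

```bash
python3 w.py w5
```

```text
t 13.5 pos [ 0.452  -0.1481  0.0867] psi -13.2 ft [ 1.  -4.3 -0.7]
2588 mean [ 0.4858 -0.1367] mid [ 0.4887 -0.136 ] dir 165.6 ext -0.0341 0.0286 -0.0082 0.0054 z [0.137  0.1412 0.1421]
finger 6458 [ 0.004  -0.0132 -0.06  ] [ 0.04    0.05   -0.0107]
loose_nut_top 0.91 324 230 [ 0.4883 -0.1385  0.1376]
loose_nut_top 0.37 272 222 [ 0.4649 -0.129   0.1368]
wing_a 0.86 367 230 [ 0.5079 -0.1423  0.1394]
wing_a 0.68 274 221 [ 0.4659 -0.1294  0.1353]
```

Call:
move_arm(
  jaw=[0,0,0],
  dp=[
    [0.33,-0.144,0],
    [0.33,-0.144,0],
    [0.33,-0.144,0],
  ],
  turn=[
    [0,0,0.1],
    [0,0,0.1],
    [0,0,0.1],
  ],
)

```text
time_s: 13.9
position: [0.4509, -0.1371, 0.0862]
tool_rot: [[0.503, 0.864, 0.001], [0.864, -0.503, -0.002], [-0.001, 0.002, -1.0]]
ft_force: [-0.7, -4.4, -0.5]
grip_width: 0.0001
gripper_force: 1.4
```

Call:
move_arm(
  jaw=[0,0,0],
  dp=[
    [0.33,-0.144,0],
    [0.33,-0.144,0],
    [0.33,-0.144,0],
  ],
  turn=[
    [0,0,0.1],
    [0,0,0.1],
    [0,0,0.1],
  ],
)

```text
time_s: 14.15
position: [0.4513, -0.1292, 0.0861]
tool_rot: [[0.735, 0.678, -0.004], [0.678, -0.735, -0.007], [-0.008, 0.003, -1.0]]
ft_force: [-17.6, -29.9, 1.7]
grip_width: -0.0
gripper_force: 16.8
```

Call:
move_arm(
  jaw=[0,0,0,0],
  dp=[
    [-0.3,0,0],
    [-0.7,0,0],
    [-1.0,0,0],
    [0,0,0],
  ],
  turn=[
    [0,0,0],
    [0,0,0],
    [0,0,0],
    [0,0,0],
  ],
)

```text
time_s: 14.48
position: [0.4371, -0.14, 0.0857]
tool_rot: [[0.734, 0.679, -0.001], [0.679, -0.734, 0.0], [-0.0, -0.001, -1.0]]
ft_force: [0.4, 0.5, 1.0]
grip_width: -0.0002
gripper_force: 0.0
```

```bash
python3 w.py w6; python3 - <<'E'
from h import *
P=np.load('w.npz')['P'].reshape(-1,3); c=np.array([.554,-.06])
d=P[:,:2]-c; r=np.hypot(*d.T); a=np.degrees(np.arctan2(d[:,1],d[:,0]))
for s in (-131,-41,49,139):
    q=P[(r>.085)&(r<.145)&(abs((a-s+180)%360-180)<18)&(P[:,2]>.12)&(P[:,2]<.155)]
    print(s,len(q),np.percentile(q[:,2],[50,90,98]).round(4) if len(q) else '')
E
```

```text
t 14.4833 pos [ 0.4371 -0.14    0.0857] psi -47.2 ft [0.4 0.5 1. ]
3848 mean [ 0.4881 -0.1395] mid [ 0.4877 -0.1405] dir 141.0 ext -0.0314 0.0308 -0.01 0.0122 z [0.1373 0.1409 0.1417]
finger 3724 [ 0.0068 -0.0136 -0.06  ] [ 0.04    0.05   -0.0141]
loose_nut_top 0.7 329 190 [ 0.4879 -0.1379  0.1397]
wing_a 0.74 380 179 [ 0.5066 -0.1502  0.1405]
wing_a 0.57 278 193 [ 0.4715 -0.1219  0.1404]
-131 5838 [0.1364 0.1423 0.1533]
-41 0 
49 0 
139 2578 [0.1358 0.1408 0.1418]
```

View pics/w6.png

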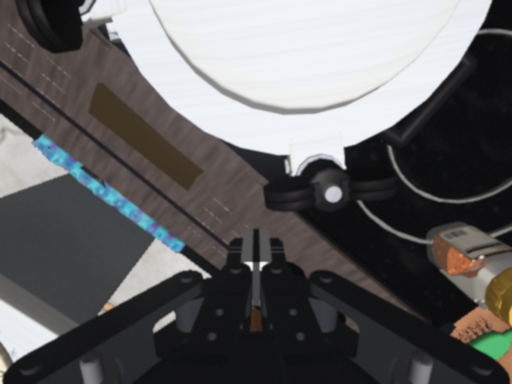

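Call:
move_arm(
  jaw=[0,0,0,0,0],
  dp=[
    [-0.5,0,-1],
    [0,0,-2],
    [0,0,-2],
    [0,0,0],
    [0,0,0],
  ],
  turn=[
    [0,0,0],
    [0,0,0],
    [0,0,0],
    [0,0,0],
    [0,0,0],
  ],
)

```text
time_s: 15.05
position: [0.435, -0.1427, 0.1362]
tool_rot: [[0.734, 0.679, 0.002], [0.679, -0.734, -0.001], [0.001, 0.002, -1.0]]
ft_force: [-0.3, -0.2, -0.9]
grip_width: 0.0002
gripper_force: 0.0
```

```bash
python3 -c "
from rig import ticket
print(ticket.close_job())"
```

```text
the job is handed in; nothing more can be done
None
```

I screwed the loose nut down to its hard stop in two one-sided pushing strokes and handed the job in at about 15 s. The push met about 35 N at the stop, and the wing tops now measure level with a tight nut (141.7 and 141.8 mm); the hand-in returned no verdict.

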